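# Close up the drive test rack

## Task

Get the drive test rack ready for power: with the fingertips, push every plug-in drive unit that stands out of the rack fully home against its rear stop, then push the open cover down until it is fully shut. Only push: do not pull out, lift or tip the units, and leave the other things on the bench where they are.

Things in the scene. Friction and masses are not known exactly. Their poses are not given: they have to be found in the camera images.
- rack: test rack, fixed: dark sheet steel, open at front and top, 170 deep (x) x 216 wide (y), 76 mm high. Origin: centre of underside, on the table; x points front to rear, y left seen from the front. Three bays at y = +70, 0, -70 mm, 64 mm wide between 6 mm walls, on a 6 mm floor; walls and floor begin at x = -85. A unit against the rear stop (home) has its front face at x = -91 mm, 6 mm ahead of the walls
- unit_a_front (a point): centre of the front face, half-way up, of a plug-in drive unit (aluminium, tallest, small green display and four square sockets on its front): loose, 0.5 to 0.85 kg, 165 long x 60 wide x 60 mm high, on the floor of any one bay; slides along the rack's x on nylon glides against light friction (under 8 N). Its x points into the rack. Two of the three units start 20 to 45 mm out of home, one is home
- unit_b_front (a point): centre of the front face, half-way up, of a plug-in drive unit (aluminium, middle height, three round brass sockets on its front): loose, 0.5 to 0.85 kg, 165 long x 60 wide x 56 mm high, on the floor of any one bay; slides along the rack's x on nylon glides against light friction (under 8 N). Its x points into the rack. Two of the three units start 20 to 45 mm out of home, one is home
- unit_c_front (a point): centre of the front face, half-way up, of a plug-in drive unit (white, lowest, one wide slot on its front): loose, 0.5 to 0.85 kg, 165 long x 60 wide x 52 mm high, on the floor of any one bay; slides along the rack's x on nylon glides against light friction (under 8 N). Its x points into the rack. Two of the three units start 20 to 45 mm out of home, one is home
- cover (a joint): angle of the rack's hinged cover, rad: 0 shut (flat on the rack), growing as it opens upward, upright at 1.57; starts 1.0 to 1.2. The stiff hinge keeps it where it is left; about 2 to 5 N at the free edge moves it. No latch
- cover_hinge (a point): middle of the hinge line, at rack x = +87, y = 0, z = 76 mm; the line runs along the rack's y. The cover is a grey sheet 4 mm thick (underside through the hinge line), 222 wide, 188 mm from hinge to free edge; a 3 mm lip hanging 22 mm below the free edge comes down in front of the units, so it shuts only over units that are home
- cover_edge (a point): middle of the cover's free edge, on its outer (upper) face, 188 mm from the hinge line
- pendant: handheld control pendant lying flat, black, 170 x 75 x 34 mm, beside the rack (loose, to be left alone). Origin: on its underside
- motor: small black servo motor, 115 x 75 x 88 mm plus a 35 mm shaft, beside the rack (loose, to be left alone). Origin: on its underside
- encoder: small round steel encoder standing near a front corner of the rack, 38 mm across, 50 mm high (loose, to be left alone). Origin: on its underside
- terminals: short strip of grey terminal blocks near a front corner of the rack, 26 x 60 x 32 mm (loose, to be left alone). Origin: on its underside
- screwdriver: screwdriver, 190 mm long, lying beside the rack (loose, to be left alone). Origin: underside near its middle
- meter: grey handheld meter lying flat, 150 x 75 x 40 mm, beside the rack (loose, to be left alone). Origin: on its underside
- jar: small closed jar, 52 mm across, 60 mm high, beside the rack (loose, to be left alone). Origin: on its underside

How it is judged:
On the way, in this order (a step that is already met when the one before it is completed fails the run):
1. all three drive units are fully home while the cover is still open (x of each of unit_a_front, unit_b_front, unit_c_front in the frame of rack above -0.0955 m and value of joint cover above 0.4 rad), for 0.2 s.
2. the cover is shut (value of joint cover below 0.03 rad), for 0.2 s.
At the end, for the whole second after the job is handed in: all three units lie flat in their bays within 4.5 mm of fully home, and the cover is shut to within 0.03 rad (x of each of unit_a_front, unit_b_front, unit_c_front in the frame of rack above -0.0955 m and value of joint cover below 0.03 rad and z of unit_a_front in the frame of rack below 0.04 m and z of unit_b_front in the frame of rack below 0.038 m and z of unit_c_front in the frame of rack below 0.036 m); the robot touches nothing.
It fails at once if a drive unit is lifted or tipped (over 12 mm up or 0.15 rad) (z of unit_a_front in the frame of rack above 0.048 m or z of unit_b_front in the frame of rack above 0.046 m or z of unit_c_front in the frame of rack above 0.044 m or angle between any of unit_a_front, unit_b_front, unit_c_front's own z axis and vertical above 0.15 rad).
It fails at once if a drive unit is taken out of its bay (over 75 mm out of home) (x of any of unit_a_front, unit_b_front, unit_c_front in the frame of rack below -0.166 m).
It fails at once if something else on the bench is moved by more than 30 mm (distance of any of pendant, motor, encoder, terminals, screwdriver, meter, jar from where it was at the start of the episode above 0.03 m).
It also fails if it takes over 64 s, if anything falls off the work surface, if the arm or the gripper's body presses on something with over 40 N, if the wrist force passes 120 N, or if a joint passes its speed limit or range.

## Robot

A 6-joint arm with a two-finger parallel gripper is mounted at the origin on the work surface. World frame = base frame: x ahead of the robot, y to its left, z up, the work surface at z = 0. Lengths are in m, angles in rad, forces in N, time in s.
With the tool pointing down it reaches from about 0.225 to 0.875 m from the base axis. Payload 3.4 kg.
Tool frame: the origin (TCP) lies midway between the tips of the shut fingers; the grasp point (between the pads) lies 19 mm behind it (manip.grip_point_offset is the distance from the TCP to the grasp point, in m); x points along the fingers, y is the direction in which the jaws open and shut, and the axes are right-handed (so a half turn about x gives the same grasp; the last joint's range is limited). The gripper opens to 85 mm and grips with 20 to 120 N. Pads are 22 mm wide; open, the fingers measure 114 mm over their backs; the gripper's body (76 mm by 85 mm) begins 54 mm behind the grasp point. The pads swing forward as they close: fully open they stand 13 mm farther back than shut.
Start: joints at [1.219, 0.276, 1.505, -0, 1.361, -0.121], TCP at [0.132, 0.56, 0.231] pointing down, gripper open.
Joint ranges: [-2.89, 2.89], [-0.75, 2.08], [0.22, 2.7], [-1.18, 4.32], [0.11, 2.71], [-2.7, 2.7]. Speed limits (rad/s): [2.57, 2.57, 3.14, 3.14, 3.14, 3.14].

## Interface

Orientations are given as a unit quaternion [w, x, y, z].
In Python, from rig import manip gives the robot as it stands.
- The arm moves only by the shell command python3 -m crank 'ROWS' [FORCE]. ROWS is a JSON object of lists of equal length, an entry for each row: "grip": the opening, from 0 (shut) to 1 (fully open); "slide": the shift along the world's x, y, z in cm, a list of three; "roll": the turn about the world's z in degrees. In form: {"grip": [grip, ...], "slide": [[dx, dy, dz], ...], "roll": [roll, ...]}. A call has 1 to 20 rows; each row is the pose to reach, as a shift and turn from the pose commanded when the call began; what a row does not reach only later rows make up. A row lasts 1/10 s, in which the tool goes at most 50 mm and 8.59 degrees, less where a joint would pass 70% of its speed; a pose out of reach is approached as far as the arm can. A call with a gripper value outside its range is refused whole. The fingers move at their own pace and stop on an object; FORCE is the grip in N (left out, the last holds). Time passes only in rows, so rows that repeat a pose let the fingers close. It gives the time, the measured TCP pose, the force and the opening at its end, in the units of the state.
- manip.get_state(): the state, without advancing time (a new reading comes with each control period).
- manip.get_image(name): name is "scene" or "side" or "wrist"; returns a dict with "frame" (400x640x3 uint8, red, green, blue), "K" (3x3 intrinsics, pixels), "R" (3x3) and "t" (3): a world point X has camera coordinates R X + t. Camera axes: x right, y down, z forward; pixel columns grow to the right and rows downward; lengths in m; the calibration is good to about 2 mm. A picture is of the moment at which its call begins. There is no depth.
- manip.sign_off(): hands the job in, once; it reports no verdict.
The state is a dict: "clock": time; "qpos": joint angles; "qd": joint speeds; "effort": joint torques, N m; "position": TCP position; "ee_rot": TCP orientation; "contact_force": force on the tool from outside, world axes, zero at the start; "moment": the same for the moment, N m; "width": finger opening in m.
Only numpy, scipy, OpenCV 4.12 (cv2) and the standard library are available. Lean on these libraries where they do the work, as an engineer would, in place of code of your own. Each camera call takes 0.05 s, during which the arm holds its last target. There are 200 camera calls.

## Working session

There is one attempt and no reset: what is moved stays moved. The work goes in short steps, Python scripts to look and compute and a shell command to move; the robot and the scene stay as the last step left them, time stands still between calls to the robot, and variables do not carry over. Pictures are saved under pics/ and viewed, on a budget of 10 in all, crops included, one or two more only if the job needs it, and the job is handed in when it is done.

```bash
mkdir -p pics; ls; cat > h.py <<'E'
from rig import manip
import numpy as np, cv2, json
def snap(name,fn):
    d=manip.get_image(name); cv2.imwrite(f'pics/{fn}.png',d['frame'][:,:,::-1]); 
    np.savez(f'pics/{fn}.npz',K=d['K'],R=d['R'],t=d['t']); return d
def ray(fn,u,v):
    d=np.load(f'pics/{fn}.npz'); R,t=d['R'],d['t']
    return -R.T@t, R.T@np.linalg.solve(d['K'],[u,v,1])
def atz(fn,u,v,z):
    c,r=ray(fn,u,v); return c+r*(z-c[2])/r[2]
def proj(fn,X):
    d=np.load(f'pics/{fn}.npz'); p=d['K']@(d['R']@np.asarray(X).T+d['t'][:,None]); return (p[:2]/p[2]).T
E
python3 - <<'E'
from h import *
for n in ['scene','side']:
    snap(n,n+'0'); c,r=ray(n+'0',320,200); print(n,c,r)
print(manip.get_state())
E
```

```text
pics
scene [ 0.90183509 -0.39461556  0.96181578] [-0.30702389  0.44675688 -0.8403283 ]
side [ 0.21604856 -0.64462532  0.84970321] [ 0.32531812  0.63637374 -0.69955758]
{'clock': 0.1, 'qpos': array([ 1.21896761e+00,  2.76545328e-01,  1.50601595e+00, -3.83380099e-05,
        1.36067759e+00, -1.21023076e-01]), 'qd': array([-0.00058379, -0.00211143, -0.00387579, -0.00063609,  0.00144608,
       -0.0001829 ]), 'effort': array([ 1.85599325e-03, -4.17700410e+01, -2.46405101e+01,  1.04692515e-05,
        5.75406259e-03,  4.26244853e-06]), 'position': array([0.13140742, 0.55930306, 0.2305147 ]), 'ee_rot': array([ 0.70228009,  0.08084933,  0.70252698, -0.0819872 ]), 'contact_force': array([ 0.68848945, -1.01470798, -0.66392556]), 'moment': array([-0.00162309, -0.03471085,  0.00349925]), 'width': 0.08538437648602544}
```

View pics/scene0.png

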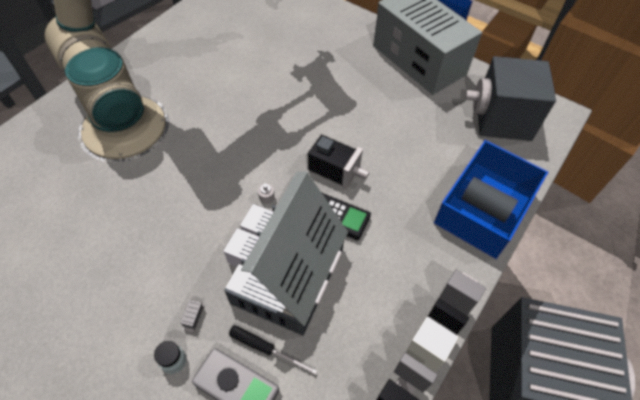

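View pics/side0.png

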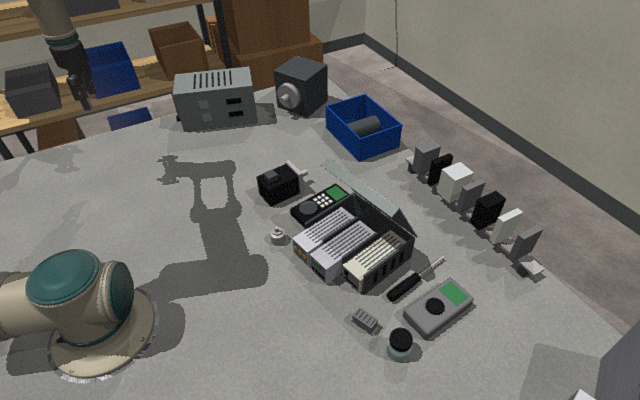

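Scene: the rack is around px (290,260), with the cover open and the front facing left, towards the robot base. Side: three units at about (320,230), (345,248) and (372,260); the encoder is at (277,235) and the terminals at (365,320). I'll enlarge both.

```bash
python3 - <<'E'
import cv2
a=cv2.imread('pics/side0.png')[150:300,255:455]; cv2.imwrite('pics/sc.png',cv2.resize(a,None,fx=4,fy=4,interpolation=cv2.INTER_CUBIC))
a=cv2.imread('pics/scene0.png')[165:345,170:380]; cv2.imwrite('pics/cc.png',cv2.resize(a,None,fx=3.333333,fy=3.333333,interpolation=cv2.INTER_CUBIC))
E
```

```text
(no output)
```

View pics/sc.png

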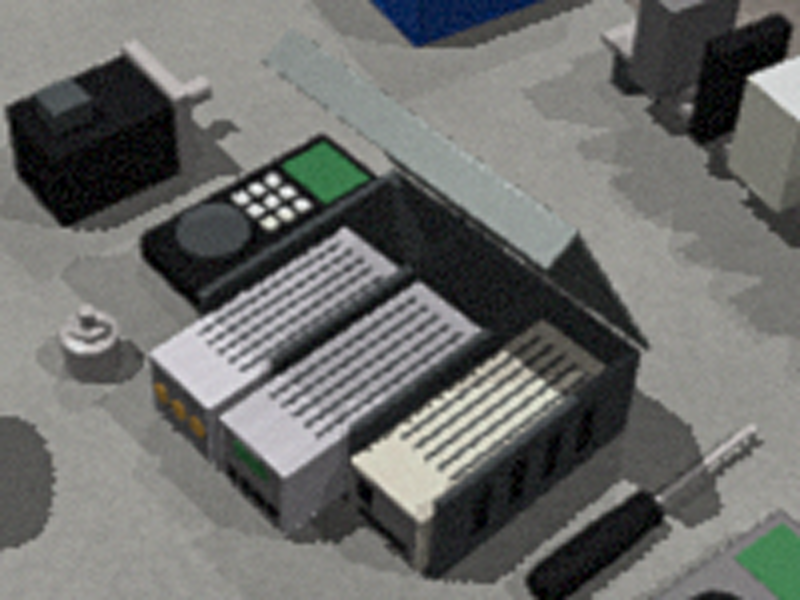

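View pics/cc.png

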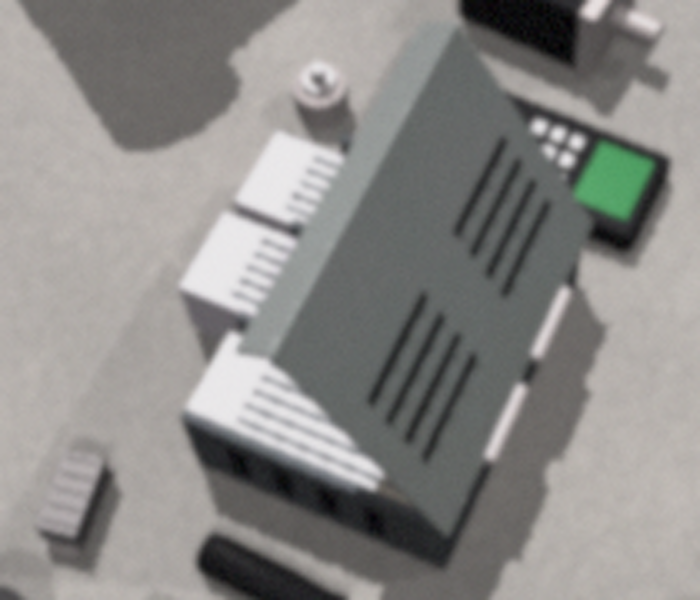

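```bash
cat > fit.py <<'E'
from h import *
from scipy.optimize import least_squares
# (key, y, z) with x from params
P=[] # view, px, fn(p)->rack pt
def S(u,v): return 'side0',(u/4+255,v/4+150)
def C(u,v): return 'scene0',(u/3.33333+170,v/3.33333+165)
U=lambda k,y,z:(lambda p:[-.091-p[k],y,z])
F=lambda x,y,z:(lambda p:[x,y,z])
def V(y,r=.188,h=.004):
    return lambda p:[.087-r*np.cos(p[6])-(-h)*np.sin(p[6])*1,y,.076+r*np.sin(p[6])+h*np.cos(p[6])]
L=[(S(150,357),U(3,.1,.062)),(S(212,400),U(3,.04,.062)),(S(222,414),U(4,.03,.066)),(S(288,478),U(4,-.03,.066)),
(S(355,462),U(5,-.04,.058)),(S(428,508),U(5,-.1,.058)),(S(638,352),F(.085,-.108,.076)),(S(393,175),F(.085,.108,.076)),
(C(280,132),U(3,.1,.062)),(C(235,200),U(3,.04,.062)),(C(230,210),U(4,.03,.066)),(C(182,288),U(4,-.03,.066)),
(C(228,333),U(5,-.04,.058)),(C(188,412),U(5,-.1,.058)),
(C(458,25),V(.111)),(C(280,360),V(-.111)),(S(285,30),V(.111)),(S(578,235),V(-.111)),(C(445,565),F(.087,-.111,.076))]
def w(p,X):
    X=np.asarray(X);c,s=np.cos(p[2]),np.sin(p[2]); return np.array([p[0]+c*X[0]-s*X[1],p[1]+s*X[0]+c*X[1],X[2]])
def res(p): return np.concatenate([proj(v,[w(p,f(p))])[0]-uv for (v,uv),f in L])
g=atz('side0',345,250,.05)
best=min((least_squares(res,[g[0],g[1],y,.03,.03,.0,1.1],loss='soft_l1') for y in(-.8,-.3,0,.3,.8)),key=lambda s:s.cost)
p=best.x
if __name__=='__main__':
    print(p.round(4),np.degrees(p[2])); print(best.fun.reshape(-1,2).round(1).tolist())
    n=p[:2]
    for nm,X in dict(A=[-.091-p[4],0,.036],B=[-.091-p[3],.07,.034],C=[-.091-p[5],-.07,.032],edge=V(0)(p)).items(): print(nm,w(p,X).round(4))
    print('xdir',np.cos(p[2]),np.sin(p[2]))
    print('enc',atz('side0',277,231,.05),atz('scene0',265,188,.05),'term',atz('side0',366,318,.032),atz('scene0',193,313,.03))
E
python3 fit.py; python3 -c "
from h import *; s=manip.get_state()
from scipy.spatial.transform import Rotation as R
q=s['ee_rot'];print(R.from_quat(q[[1,2,3,0]]).as_matrix().round(3))"
```

```text
[ 0.6097 -0.0818  0.2139  0.0399  0.0398 -0.0018  1.0446] 12.253210636506068
[[0.1, -1.5], [0.0, 2.0], [0.2, -0.0], [0.4, -0.6], [-0.2, -1.5], [-0.4, 3.0], [1.4, -0.3], [0.5, -1.8], [-0.3, -0.5], [0.2, 0.6], [-0.7, 0.4], [-0.3, 0.1], [1.8, -0.4], [-0.7, 1.0], [-0.3, -0.9], [-2.8, -0.8], [1.5, -0.3], [0.2, -0.7], [0.1, -8.1]]
A [ 0.4818 -0.1096  0.036 ]
B [ 0.4669 -0.0412  0.034 ]
C [ 0.5373 -0.1692  0.032 ]
edge [ 0.6058 -0.0827  0.2406]
xdir 0.9772192153025772 0.21223243211963488
enc [0.43926968 0.03747184 0.05      ] [0.44739054 0.04223566 0.05      ] term [ 0.51002329 -0.27163532  0.032     ] [ 0.51291287 -0.26799811  0.03      ]
[[-0.001  0.229  0.973]
 [-0.002  0.973 -0.229]
 [-1.    -0.002 -0.   ]]
```

The fit says the rack is at (0.610, -0.082) with yaw 12.25°. A (middle bay) and B (left bay) are about 40 mm out and C (right bay) is home. The cover is at about 1.04 rad. Next I move in front of B with the fingers shut.

```bash
python3 -m crank '{"grip":[0,0,0,0,0,0,0,0,0,0,0,0,0,0,0,0,0,0],"slide":[[29.2,-61,0],[29.2,-61,0],[29.2,-61,0],[29.2,-61,0],[29.2,-61,0],[29.2,-61,0],[29.2,-61,0],[29.2,-61,0],[29.2,-61,0],[29.2,-61,0],[29.2,-61,0],[29.2,-61,0],[29.2,-61,0],[29.2,-61,0],[29.2,-61,0],[29.2,-61,0],[29.2,-61,0],[29.2,-61,0]],"roll":[25.5,25.5,25.5,25.5,25.5,25.5,25.5,25.5,25.5,25.5,25.5,25.5,25.5,25.5,25.5,25.5,25.5,25.5]}' 30
python3 - <<'E'
from h import *
from scipy.spatial.transform import Rotation as R
q=manip.get_state()['ee_rot'];print(R.from_quat(q[[1,2,3,0]]).as_matrix().round(3))
E
```

```text
clock: 1.9
position: [0.4229, -0.0491, 0.2313]
ee_rot: [0.703, -0.076, 0.703, 0.076]
contact_force: [-0.1, -0.9, 0.6]
width: 0.0
[[-0.    -0.214  0.977]
 [ 0.     0.977  0.214]
 [-1.     0.001 -0.   ]]
```

```bash
python3 -m crank '{"grip":[0,0,0,0,0,0,0],"slide":[[0,0,-5],[0,0,-10],[0,0,-15],[0,0,-18],[0,0,-20.2],[0,0,-20.2],[0,0,-20.2]],"roll":[0,0,0,0,0,0,0]}'
python3 -c "
from h import *
snap('side','side1'); d=cv2.imread('pics/side1.png')[150:300,235:435]; cv2.imwrite('pics/side1c.png',cv2.resize(d,None,fx=4,fy=4,interpolation=cv2.INTER_CUBIC))"
```

```text
clock: 2.6
position: [0.4237, -0.0496, 0.0298]
ee_rot: [0.703, -0.076, 0.703, 0.076]
contact_force: [-0.1, 0.4, -0.1]
width: 0.0
```

View pics/side1c.png

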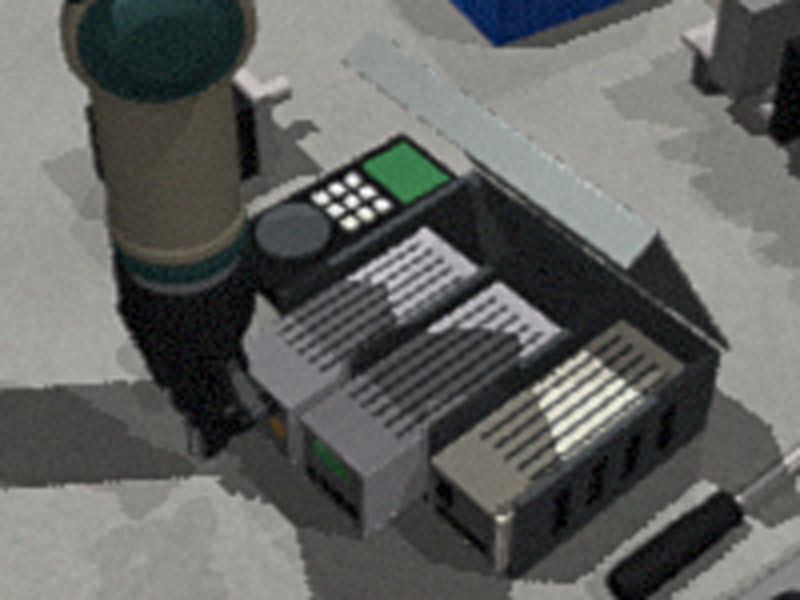

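The fingers are centred in front of unit B, tip at crop (205,450), and clear of everything. Now the push along rack x.

```bash
python3 -m crank '{"grip":[0,0,0,0,0,0,0,0,0,0,0],"slide":[[1.5,0.3,0],[2.5,0.5,0],[3,0.65,0],[3.5,0.75,0],[4,0.85,0],[4.5,1,0],[5,1.1,0],[5.5,1.2,0],[6,1.3,0],[6.5,1.4,0],[6.5,1.4,0]],"roll":[0,0,0,0,0,0,0,0,0,0,0]}'
```

```text
clock: 3.75
position: [0.4902, -0.0362, 0.0294]
ee_rot: [0.704, -0.076, 0.702, 0.075]
contact_force: [0.6, 0.2, 0.6]
width: 0.0001
```

```bash
python3 -m crank '{"grip":[0,0,0],"slide":[[0.3,0.05,0],[0.5,0.1,0],[0.5,0.1,0]],"roll":[0,0,0]}'
```

```text
clock: 4.05
position: [0.4937, -0.0351, 0.0293]
ee_rot: [0.703, -0.076, 0.703, 0.076]
contact_force: [-0.8, 0.5, -0.2]
width: 0.0001
```

```bash
python3 -m crank '{"grip":[0,0,0],"slide":[[0.2,0.05,0],[0.4,0.1,0],[0.4,0.1,0]],"roll":[0,0,0]}'; python3 -c "
from h import *
snap('side','side2'); d=cv2.imread('pics/side2.png')[150:300,235:435]; cv2.imwrite('pics/side2c.png',cv2.resize(d,None,fx=4,fy=4,interpolation=cv2.INTER_CUBIC))"
```

```text
clock: 4.35
position: [0.4935, -0.0345, 0.0288]
ee_rot: [0.7, -0.076, 0.706, 0.076]
contact_force: [-8.2, -3.8, 3.5]
width: -0.0002
```

View pics/side2c.png

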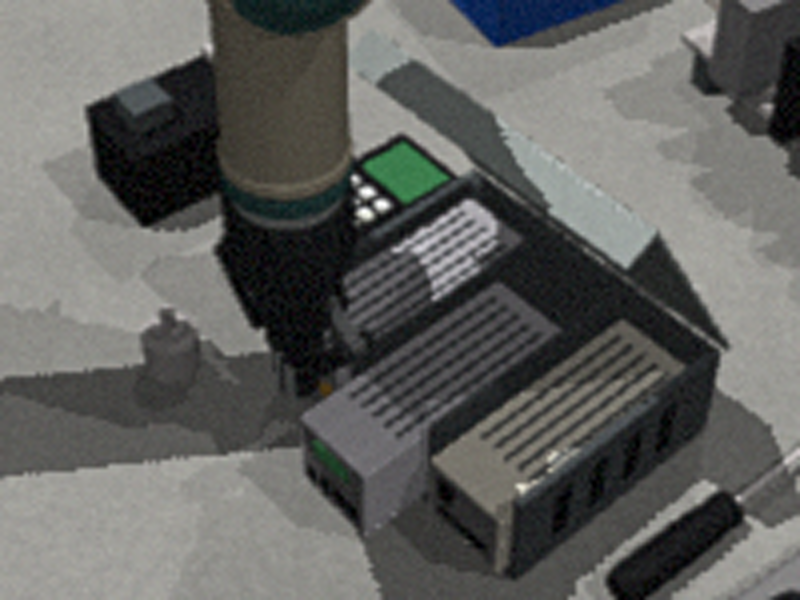

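B is well in and the tool is holding against it with about 9 N. I'll push slightly more to confirm it's the stop.

```bash
python3 -m crank '{"grip":[0,0,0,0],"slide":[[0.2,0.05,0],[0.4,0.1,0],[0.4,0.1,0],[0.4,0.1,0]],"roll":[0,0,0,0]}'
```

```text
clock: 4.8
position: [0.4932, -0.0339, 0.0282]
ee_rot: [0.697, -0.076, 0.709, 0.077]
contact_force: [-15.2, -8.6, 7.2]
width: -0.0002
```

The force grows without any motion, so B is on the stop. Back off, shift to the middle bay and push A.

```bash
python3 -m crank '{"grip":[0,0,0,0,0,0,0,0,0,0,0,0,0,0,0,0,0,0],"slide":[[-4,-0.9,0],[-7.8,-1.7,0],[-7.8,-1.7,0],[-7,-5,0],[-6.3,-8.5,0],[-6.3,-8.5,0],[-5,-8.2,0],[-4,-8,0],[-3.5,-7.9,0],[-3,-7.8,0],[-2.5,-7.7,0],[-2,-7.6,0],[-1.5,-7.5,0],[-1,-7.4,0],[-0.5,-7.3,0],[0,-7.2,0],[0.5,-7.05,0],[0.5,-7.05,0]],"roll":[0,0,0,0,0,0,0,0,0,0,0,0,0,0,0,0,0,0]}'
```

```text
clock: 6.6
position: [0.5082, -0.1038, 0.0295]
ee_rot: [0.704, -0.076, 0.702, 0.075]
contact_force: [-0.1, -0.2, -0.5]
width: 0.0001
```

```bash
python3 -m crank '{"grip":[0,0,0,0],"slide":[[0.3,0.05,0],[0.6,0.15,0],[0.9,0.2,0],[0.9,0.2,0]],"roll":[0,0,0,0]}'
```

```text
clock: 7.0
position: [0.508, -0.1023, 0.0285]
ee_rot: [0.697, -0.076, 0.708, 0.077]
contact_force: [-15.3, -7.2, 6.2]
width: 0.0001
```

```bash
python3 -m crank '{"grip":[0,0,0],"slide":[[0.2,0.05,0],[0.4,0.1,0],[0.4,0.1,0]],"roll":[0,0,0]}'
```

```text
clock: 7.3
position: [0.5076, -0.1016, 0.0279]
ee_rot: [0.694, -0.076, 0.711, 0.078]
contact_force: [-23.2, -11.1, 8.9]
width: -0.0002
```

A stops at the same depth as B. Now I touch C to confirm it's home.

```bash
python3 -m crank '{"grip":[0,0,0,0,0,0,0,0,0,0,0,0],"slide":[[-3.4,-0.75,0],[-3.4,-0.75,0],[-2.6,-4,0],[-1.9,-7.6,0],[-1.9,-7.6,0],[-1.4,-7.5,0],[-0.9,-7.4,0],[-0.5,-7.3,0],[0,-7.2,0],[0.5,-7.05,0],[1,-6.95,0],[1,-6.95,0]],"roll":[0,0,0,0,0,0,0,0,0,0,0,0]}'; python3 - <<'E'
from fit import *
s=manip.get_state(); q=s['position'][:2]-p[:2]; c,n=np.cos(p[2]),np.sin(p[2]); print(q@[c,n],q@[-n,c])
E
```

```text
clock: 8.5
position: [0.5228, -0.1701, 0.0285]
ee_rot: [0.698, -0.077, 0.708, 0.078]
contact_force: [-13.7, -6.1, 7.0]
width: -0.0002
-0.10359160731750536 -0.06783717359014321
```

All three units stop at the same rack x, so all are home. Back off, lift over the cover, and get behind and above it.

```bash
python3 -m crank '{"grip":[0,0,0,0,0,0,0,0,0,0,0,0,0,0,0,0,0],"slide":[[-3.9,-0.85,0],[-3.9,-0.85,0],[-3.9,-0.85,5],[-3.9,-0.85,10],[-3.9,-0.85,15],[-3.9,-0.85,20],[-3.9,-0.85,25],[-3.9,-0.85,30],[-3.9,-0.85,30],[0,1.7,30],[4,4.3,30],[8,6.9,30],[12.4,9.8,30],[12.4,9.8,30],[12.4,9.8,25],[12.4,9.8,21],[12.4,9.8,21]],"roll":[0,0,0,0,0,0,0,0,0,0,0,0,0,0,0,0,0]}'; python3 -c "
from h import *
snap('side','side3'); snap('scene','scene3')
a=cv2.imread('pics/side3.png')[100:300,230:480]; b=cv2.imread('pics/scene3.png')[130:330,170:420]
cv2.imwrite('pics/m3.png',cv2.resize(np.hstack([a,b]),None,fx=1.6,fy=1.6,interpolation=cv2.INTER_CUBIC))"
```

```text
clock: 10.2
position: [0.6492, -0.0708, 0.2319]
ee_rot: [0.698, -0.074, 0.708, 0.078]
contact_force: [-0.5, -0.1, -0.4]
width: 0.0002
```

View pics/m3.png

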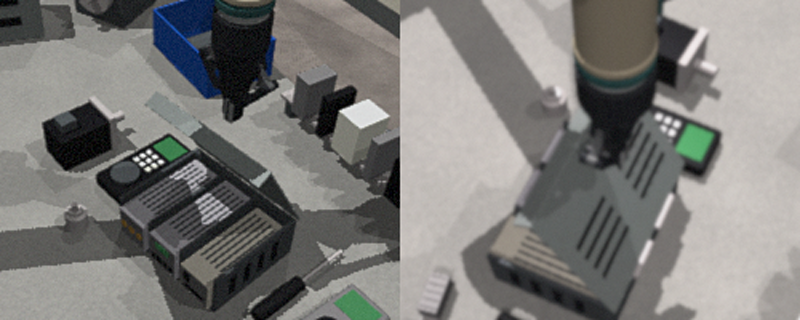

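The tip is above and behind the free edge and all three unit fronts are in line. I'll settle, then move to the contact point.

```bash
python3 -m crank '{"grip":[0,0,0],"slide":[[0,0,0],[0,0,0],[0,0,0]],"roll":[0,0,0]}'; python3 - <<'E'
from fit import *
s=manip.get_state(); P=s['position']
for th in [1.1,1.04,.9,.75,.6,.45,.3,.2,.1,.05,0,-.03]:
    X=w(p,[.087-.15*np.cos(th)+.004*np.sin(th)+.011,0,.076+.004*np.cos(th)+.15*np.sin(th)]); print(th,((X-P)*100).round(1))
E
```

```text
clock: 10.6
position: [0.6545, -0.0725, 0.2416]
ee_rot: [0.704, -0.076, 0.702, 0.075]
contact_force: [-0.5, -0.1, 0.7]
width: 0.0003
1.1 [-1.2 -0.2 -3. ]
1.04 [-2.  -0.4 -3.4]
0.9 [-3.7 -0.8 -4.6]
0.75 [-5.4 -1.1 -6. ]
0.6 [-6.8 -1.4 -7.8]
0.45 [-7.9 -1.7 -9.7]
0.3 [ -8.8  -1.9 -11.7]
0.2 [ -9.2  -2.  -13.2]
0.1 [ -9.4  -2.  -14.7]
0.05 [ -9.5  -2.  -15.4]
0 [ -9.6  -2.  -16.2]
-0.03 [ -9.6  -2.  -16.6]
```

```bash
python3 -m crank '{"grip":[0,0,0,0,0,0,0,0,0,0,0,0],"slide":[[-0.6,-0.1,-2.4],[-1.2,-0.2,-3],[-2,-0.4,-3.4],[-2.8,-0.6,-4],[-3.7,-0.8,-4.6],[-4.5,-0.95,-5.3],[-5.4,-1.1,-6],[-6.1,-1.25,-6.9],[-6.8,-1.4,-7.8],[-7.4,-1.55,-8.7],[-7.9,-1.7,-9.7],[-7.9,-1.7,-9.7]],"roll":[0,0,0,0,0,0,0,0,0,0,0,0]}'
```

```text
clock: 11.8
position: [0.5724, -0.089, 0.1403]
ee_rot: [0.702, -0.075, 0.705, 0.076]
contact_force: [-0.7, -0.3, -0.1]
width: 0.0001
```

```bash
python3 -m crank '{"grip":[0,0,0,0,0,0,0,0],"slide":[[-0.5,-0.1,-1],[-0.9,-0.2,-2],[-1.1,-0.25,-2.8],[-1.3,-0.3,-3.5],[-1.4,-0.3,-4.3],[-1.5,-0.3,-5],[-1.6,-0.3,-5.7],[-1.6,-0.3,-5.7]],"roll":[0,0,0,0,0,0,0,0]}'
```

```text
clock: 12.6
position: [0.5576, -0.0919, 0.0841]
ee_rot: [0.702, -0.075, 0.704, 0.076]
contact_force: [-0.0, 0.5, 0.5]
width: 0.0004
```

```bash
python3 -m crank '{"grip":[0,0,0,0,0],"slide":[[0,0,-0.3],[0,0,-0.6],[0,0,-0.8],[0,0,-0.8],[0,0,-0.8]],"roll":[0,0,0,0,0]}'; python3 -c "
from h import *
snap('side','side4'); snap('scene','scene4')
a=cv2.imread('pics/side4.png')[100:300,230:480]; b=cv2.imread('pics/scene4.png')[130:330,170:420]
cv2.imwrite('pics/m4.png',cv2.resize(np.hstack([a,b]),None,fx=1.6,fy=1.6,interpolation=cv2.INTER_CUBIC))"
```

```text
clock: 13.1
position: [0.5584, -0.0921, 0.0799]
ee_rot: [0.703, -0.076, 0.703, 0.076]
contact_force: [-5.3, 1.6, 15.7]
width: -0.0002
```

View pics/m4.png

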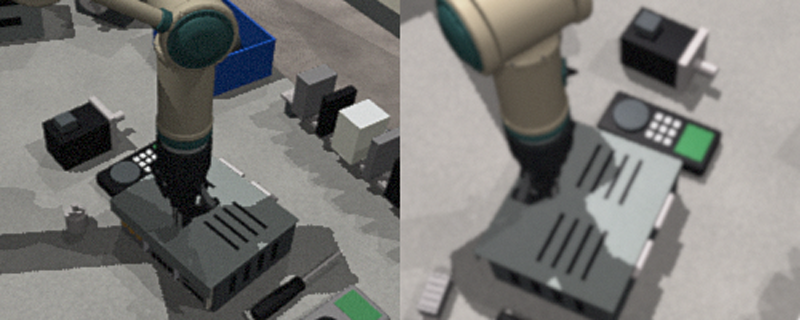

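The cover is flat on the rack: the tip stopped at z = 0.080 (top of the shut cover) with about 16 N. Retract and check.

```bash
python3 -m crank '{"grip":[0,0,0,0,0,0,0,0],"slide":[[0,0,2],[0,0,6],[0,0,11],[0,0,16],[-5,2,18],[-10,4,18],[-15,6,18],[-15,6,18]],"roll":[0,0,0,0,0,0,0,0]}'; python3 -c "
from h import *
snap('side','side5'); snap('scene','scene5')
a=cv2.imread('pics/side5.png')[160:310,250:450]; b=cv2.imread('pics/scene5.png')[170:320,180:380]
cv2.imwrite('pics/m5.png',cv2.resize(np.hstack([a,b]),None,fx=2,fy=2,interpolation=cv2.INTER_CUBIC))
from fit import p,w
E=[w(p,X) for X in([-.101,.111,.08],[-.101,-.111,.08],[.087,-.111,.08])]
for n,o in(('side5',(250,160)),('scene5',(180,170))):print(n,((proj(n,E)-o)*2).round())
"
```

```text
clock: 14.0
position: [0.4036, -0.0302, 0.2574]
ee_rot: [0.702, -0.075, 0.704, 0.076]
contact_force: [0.9, 0.2, 0.3]
width: -0.0001
side5 [[ 98. 129.]
 [224. 241.]
 [335. 154.]]
scene5 [[175.  61.]
 [ 72. 236.]
 [247. 312.]]
```

View pics/m5.png

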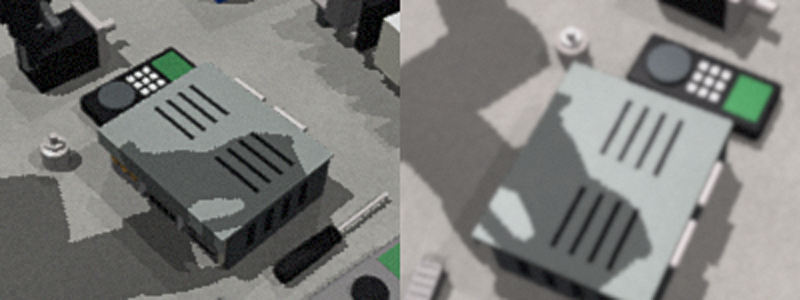

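The cover corners are at side crop (97,127) and (222,238), and scene crop (75,236), within about 1.5 camera pixels of the predicted shut position. Nothing is touching and the other items haven't moved, so I'm handing in.

```bash
python3 -c "
from rig import manip; print(manip.sign_off())"
```

```text
the job is handed in; nothing more can be done
None
```

I pushed units B (left bay) and A (middle bay), each about 40 mm out, fully home, then pushed the cover shut and handed the job in after about 14 s of robot time. The hand-in gives no verdict, so the result rests on my own checks.

- **Units:** A, B and C all stopped the fingers at the same rack depth (x about -0.104 m), and pushing harder on A and B raised the force to 17–27 N with no further motion. C was already home; I only touched it to confirm. The measured stop is 1.5 mm short of my camera-based prediction, which I put down to calibration and finger width because all three agree.
- **Cover:** The fingertip stopped at z = 0.080 m, the top of the shut cover, with about 16 N. After retracting, the visible corners lay within about 1.5 pixels (roughly 3 mm) of the predicted shut position; the limit is about 5.6 mm.
- **Everything else:** The robot touches nothing (force under 1 N). In the last pictures nothing else looked moved, but this was by eye. The jar was outside those crops, and the meter and terminals were only partly visible.

One fit point, the cover's right hinge end in the scene view, disagreed by 8 pixels. I treated it as a misread corner; the other points fitted within 3 pixels.

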